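# Refit the stove's missing knob and keep it pressed in

## Task

One control knob of the small two-burner stove has come off and lies on the counter. Pick it up, turn it so that the flat of its bore (under the white pointer line) matches the flat of the bare D-shaped spindle on the stove, push it fully onto the spindle, then press it in against the spindle's spring as far as it goes. Finish still gripping the knob and keeping it pressed in, and leave the garlic, the tin and the timer where they are.

Things in the scene. Friction and masses are not known exactly. Their poses are not given: they have to be found in the camera images.
- knob_mid (a point): Loose black stove knob (about 60 g), upright on the counter: point on its axis half-way up its 40 mm. Own z up, own +x to its white pointer line. Lower part: round skirt 42 mm across, 18.5 mm tall, tapering to 37 mm. Above it a grip bar 37 mm long (own x), 14 mm wide (own y), from 18.5 to 40 mm above the underside: pinch it across its width from above.
- knob_pointer (a point): Point on the pointer end of the knob's bar, 18.5 mm along own +x from knob_mid; the white line runs along the bar's top from its middle to this end. The bore in the underside is a D: 18 mm deep, 18 mm in diameter, its flat 3 mm from the axis on this +x side.
- spindle_tip (a point): Centre of the top end of the bare steel spindle upright on the stove's left panel (the other place, 90 mm off, has a knob fitted, 52 mm tall). Own z up. D section: 16 mm diameter, flat 2 mm from the axis facing own +x, as does a white tick on the bezel at its foot; top 2.5 mm taper to 75 %. Turn the knob's pointer to own +x (play about 7 degrees); fully on, knob_mid is 2 mm above this point.
- stove: Two-burner table stove, 200 (x) by 320 mm (y), fixed to the counter; origin at the centre of its underside. Its top is 55 mm above the counter, the burners' pan supports reach 77 mm. The steel panel with spindle and fitted knob lies along its left (own +y) end.
- spindle (a joint): How far the spindle is pressed down, in m: 0 = up, 0.006 = at its stop. It stands 30 mm above the panel when up, and does not turn. Its spring takes 3 N to start, 12 N at the stop.
- garlic_mid (a point): Middle of a loose white garlic bulb, 60 mm, a bystander on the counter.
- tin_mid (a point): Middle of a loose low food tin, 86 mm across and 40 mm tall, a bystander.
- timer_mid (a point): Middle of a loose red and white kitchen timer, 66 mm across and 56 mm tall, a bystander.
There are look-alikes about, which are no part of the job. What is shaped like the part that bears knob_mid but purple or yellow is not meant.

How it is judged:
By the outcome, as a careful person would: the job done as asked, in the order asked, and still so for the second after the job is handed in, while the arm keeps its last pose, push and grip.
It also fails if it takes over 38 s, if anything falls off the work surface, if the arm or the gripper's body presses on something with over 40 N, if the wrist force passes 120 N, or if a joint passes its speed limit or range.

## Robot

A 7-joint arm with a two-finger parallel gripper is mounted at the origin on a cart in front of the work surface, level with it; the furniture and walls round the work are solid. World frame = base frame: x ahead of the robot, y to its left, z up, the work surface at z = 0. Lengths are in m, angles in rad, forces in N, time in s.
With the tool pointing down it reaches from about 0.4 to 0.9 m from the base axis. Payload 5.6 kg.
Tool frame: the origin (TCP) lies midway between the tips of the shut fingers; the grasp point (between the pads) lies 19 mm behind it; z points along the fingers, y is the line along which they close (so a half turn about z gives the same grasp; the last joint's range is limited). The gripper opens to 92 mm and grips with 3 to 60 N. Pads are 20 mm wide; open, the fingers measure 128 mm over their backs; the gripper's body (75 mm by 189 mm) begins 69 mm behind the grasp point.
Start: joints at [-1.208, 0.468, -0.012, 1.603, 0.006, 1.071, -0.056], TCP at [0.257, 0.597, 0.215] pointing down, gripper open.
Joint ranges: [-2.53, 2.53], [-0.31, 2.02], [-1.57, 1.55], [0.28, 2.44], [-1.29, 4.43], [0.15, 1.84], [-2.92, 2.92]. Speed limits (rad/s): [2.57, 2.57, 3.14, 3.14, 3.14, 3.14, 3.14].

## Interface

Orientations are given as a 3x3 rotation matrix whose columns are the frame's x, y, z axes.
In Python, from station import env, effector, solver, viewer, workorder, search_frame, tip_of gives the robot as it stands. Calls block until the motion is done:
- env.reach(position, orientation): joint-space move of the TCP to a pose.
- env.movel(position, frame=None, rate=0.15): straight line of the TCP; frame=None keeps the orientation; rate is the mean speed in m/s.
- env.goto_joints(angles): joint-space move.
- effector.release() and effector.grasp(squeeze=None): open the fingers fully, or close them until they stop; squeeze is the grip in N (None keeps the last).
- env.pause(seconds).
- solver.inverse_kinematics(position, orientation): joint angles nearest the present ones, or None.
- env.sense(): the state.
- viewer.read_camera(name): name is "side" or "top"; returns (picture, depth): 420x560x3 uint8, red, green, blue; 420x560 float32, m along the optical axis (not along the pixel's ray), 0 where there is no reading.
- viewer.camera_info(name): a dict with "intrinsics" (3x3 intrinsics, pixels), "eye" and "rotation" of the camera in the world. Camera axes: x right, y up, looking along -z (the intrinsics and any distortion apply to the point x, -y, -z); pixel columns grow to the right and rows downward; lengths in m; the calibration is good to about 2 mm. A picture is of the moment at which its call begins. camera_info takes no time and is no camera call.
A pose or a line that the arm cannot do raises env.PlanningError and nothing moves.
- workorder.finish_job(): hands the job in; it is judged then, once.
Trained networks look in the newest picture that a camera, given by its name, has taken for a name from the list of things; names that differ only in an ending like _2 or _b are one class to them, and where a whole thing is asked for, a point or a joint stands for the part that bears it (a point fixed in the world has none). Each returns a list of dicts, best first, with "score" (0 to 1); they miss things now and then, are a little off and sometimes report something else, mostly with a low value. They report only what shows in the picture. A call takes as long as a camera call. They do not tell look-alikes from the thing itself.
- search_frame(camera, name): "at" ([x, y, z] in m, in world coordinates, good to about 4 mm: the middle of the surface that is visible of it).
- tip_of(camera, name): "at" ([x, y, z] in m, in world coordinates, good to about 4 mm: a listed point, or the origin of a listed thing).
The state is a dict: "t": time; "joint_positions": joint angles; "joint_velocities": joint speeds; "tau": joint torques, N m; "ee_pos": TCP position; "tcp_rot": TCP orientation; "wrist_force": force on the tool from outside, world axes, zero at the start; "moment": the same for the moment, N m; "gripper_width": finger opening in m; "grasp_force": force on a finger pad.
Only numpy, scipy, OpenCV 4.12 (cv2) and the standard library are available. Lean on these libraries where they do the work, as an engineer would, in place of code of your own. Each camera call takes 0.05 s, during which the arm holds its last target. There are 200 camera calls.

## Working session

There is one attempt and no reset: what is moved stays moved. The work goes in short steps, each a Python script; the robot and the scene stay as the last script left them, time stands still between calls to the robot, and variables do not carry over. Pictures are saved under pics/ and viewed, at most 10 in all, crops included, and the job is handed in when it is done.

```bash
ls; mkdir -p pics; python3 - <<'E'
from station import env, effector, solver, viewer, workorder, search_frame, tip_of
import cv2,numpy as np
np.set_printoptions(precision=4,suppress=True)
for c in ("side","top"):
    p,d=viewer.read_camera(c); cv2.imwrite(f"pics/{c}0.png",p[:,:,::-1])
    i=viewer.camera_info(c); print(c,i)
    for n in ("knob_mid","knob_pointer","spindle_tip","stove","garlic_mid","tin_mid","timer_mid"):
        print(n,[(np.round(r["at"],3),round(r["score"],2)) for r in tip_of(c,n)])
print(env.sense()["t"])
E
```

```text
pics
side {'intrinsics': array([[405.9714,   0.    , 282.2033],
       [  0.    , 405.9714, 218.1151],
       [  0.    ,   0.    ,   1.    ]]), 'eye': array([ 0.0488, -0.4986,  0.5369]), 'rotation': array([[ 0.8412,  0.2605, -0.4739],
       [-0.5407,  0.4202, -0.7288],
       [ 0.0093,  0.8692,  0.4943]])}
knob_mid [(array([0.46 , 0.237, 0.02 ]), 0.84), (array([0.412, 0.318, 0.019]), 0.82), (array([0.504, 0.17 , 0.022]), 0.8), (array([0.494, 0.33 , 0.021]), 0.65), (array([ 0.549, -0.036,  0.087]), 0.24)]
knob_pointer [(array([0.52 , 0.173, 0.02 ]), 0.83), (array([0.476, 0.239, 0.016]), 0.7), (array([0.419, 0.294, 0.017]), 0.66), (array([0.484, 0.342, 0.019]), 0.58)]
spindle_tip [(array([ 0.55 , -0.033,  0.084]), 0.57)]
stove [(array([ 0.492, -0.149, -0.002]), 0.67)]
garlic_mid [(array([0.581, 0.252, 0.027]), 0.63), (array([0.429, 0.452, 0.022]), 0.23)]
tin_mid [(array([0.427, 0.447, 0.021]), 0.71)]
timer_mid []
top {'intrinsics': array([[449.7153,   0.    , 275.7222],
       [  0.    , 449.7153, 205.2003],
       [  0.    ,   0.    ,   1.    ]]), 'eye': array([0.3284, 0.1655, 1.2992]), 'rotation': array([[-0.0051,  0.9912, -0.1323],
       [-1.    , -0.006 , -0.006 ],
       [-0.0068,  0.1322,  0.9912]])}
knob_mid [(array([0.502, 0.171, 0.019]), 0.64), (array([0.492, 0.322, 0.019]), 0.63), (array([0.415, 0.317, 0.022]), 0.56), (array([0.458, 0.239, 0.017]), 0.47)]
knob_pointer [(array([0.521, 0.168, 0.017]), 0.67), (array([0.482, 0.344, 0.017]), 0.63), (array([0.48 , 0.241, 0.022]), 0.6), (array([0.419, 0.294, 0.019]), 0.44)]
spindle_tip [(array([ 0.547, -0.037,  0.082]), 0.37)]
stove [(array([ 0.488, -0.144, -0.003]), 0.74)]
garlic_mid [(array([0.585, 0.258, 0.026]), 0.76)]
tin_mid [(array([0.429, 0.447, 0.021]), 0.78)]
timer_mid []
0.8
```

View pics/top0.png

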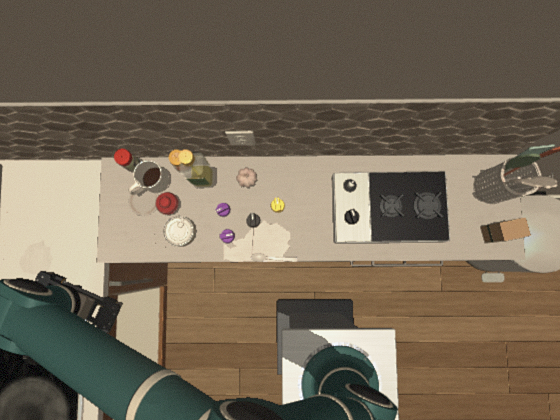

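View pics/side0.png

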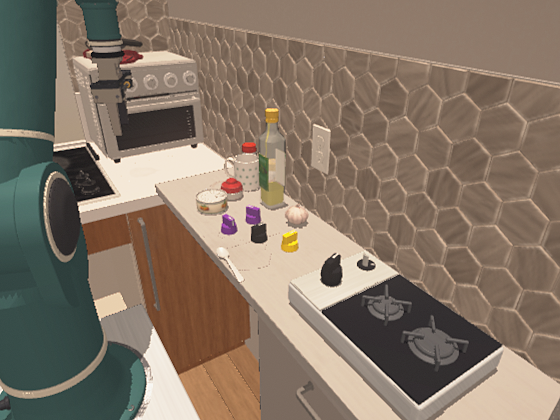

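```bash
python3 - <<'E'
import cv2,numpy as np
a=cv2.imread("pics/top0.png");s=cv2.imread("pics/side0.png")
from station import viewer
def px(c,p):
    i=viewer.camera_info(c);q=i["rotation"].T@(np.array(p)-i["eye"]);q=i["intrinsics"]@[q[0],-q[1],-q[2]];return q[:2]/q[2]
out=[]
for c,im in(("top",a),("side",s)):
    row=[]
    for p in((.458,.238,.03),(.502,.171,.03),(.413,.318,.03),(.493,.326,.03),(.549,-.035,.08)):
        u=px(c,p);print(c,p,u.round());row.append(cv2.resize(cv2.getRectSubPix(im,(32,44),tuple(map(float,u))),None,fx=5,fy=5,interpolation=cv2.INTER_CUBIC))
    out.append(np.hstack(row))
cv2.imwrite("pics/crop0.png",np.vstack(out))
E
```

```text
top (0.458, 0.238, 0.03) [253. 219.]
top (0.502, 0.171, 0.03) [276. 204.]
top (0.413, 0.318, 0.03) [225. 235.]
top (0.493, 0.326, 0.03) [222. 207.]
top (0.549, -0.035, 0.08) [351. 184.]
side (0.458, 0.238, 0.03) [258. 228.]
side (0.502, 0.171, 0.03) [288. 236.]
side (0.413, 0.318, 0.03) [226. 219.]
side (0.493, 0.326, 0.03) [253. 210.]
side (0.549, -0.035, 0.08) [366. 255.]
```

View pics/crop0.png

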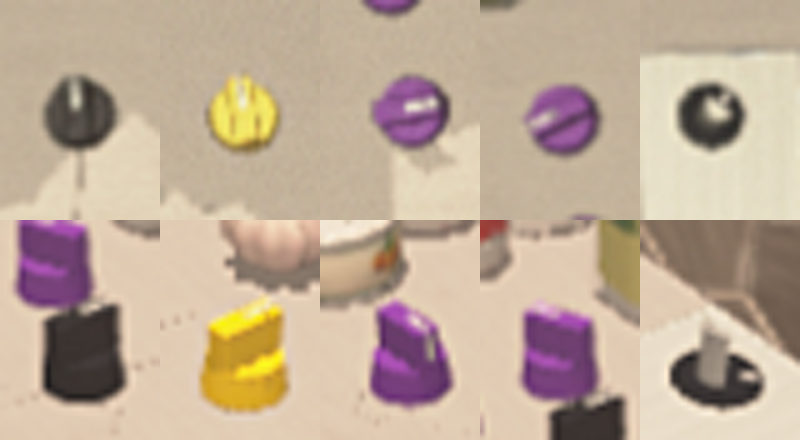

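The black knob at top (253,219) and side (258,233) is the one meant. The two purple knobs at top (225,235) and (222,207) and the yellow one at (276,204) are look-alikes, and the crop confirms this. The bare spindle is at top (350,184), and its tick points right in the side view. Next I fit the silhouettes in both views.

```bash
cat > h.py <<'E'
from station import env, effector, solver, viewer, workorder, search_frame, tip_of
import cv2,numpy as np
from scipy.optimize import minimize
np.set_printoptions(precision=4,suppress=True)
I={c:viewer.camera_info(c) for c in("top","side")}
def px(c,P):
    i=I[c];q=(np.atleast_2d(P)-i["eye"])@i["rotation"];q=(q*[1,-1,-1])@i["intrinsics"].T;return q[:,:2]/q[:,2:]
def ray(c,u,z):
    i=I[c];d=np.linalg.inv(i["intrinsics"])@[u[0],u[1],1];d=i["rotation"]@(d*[1,-1,-1]);return i["eye"]+d*(z-i["eye"][2])/d[2]
def grab(c,n=4): return np.mean([viewer.read_camera(c)[0].astype(np.float32) for _ in range(n)],0)
S=8
def crop(im,c,P,w=40):
    o=np.round(px(c,P)[0]).astype(int)-w//2
    return o,cv2.resize(im[o[1]:o[1]+w,o[0]:o[0]+w],None,fx=S,fy=S,interpolation=cv2.INTER_CUBIC)
def up(o,p): return (p-o+.5)*S-.5      # full px -> upscaled px
def down(o,p): return (np.array(p)+.5)/S-.5+o
th=np.linspace(0,2*np.pi,60)
def ring(x,y,z,r): return np.c_[x+r*np.cos(th),y+r*np.sin(th),0*th+z]
def hullmask(o,c,P,sh):
    m=np.zeros(sh,np.uint8);q=cv2.convexHull(up(o,px(c,P)).astype(np.float32))
    cv2.fillConvexPoly(m,np.round(q*16).astype(np.int32),255,cv2.LINE_AA,4);return m/255.
E
cat > m.py <<'E'
from h import *
ims={c:grab(c) for c in I}
def blob(m,ctr):
    n,l,st,ce=cv2.connectedComponentsWithStats(m.astype(np.uint8));k=1+np.argmin([np.linalg.norm(e-ctr)-.02*s[4]**.5 if s[4]>2000 else 1e9 for e,s in zip(ce[1:],st[1:])]);return l==k
def setup(P,thr):
    D={}
    for c in I:
        o,a=crop(ims[c],c,P);v=a.max(2);m=blob(v<thr,up(o,px(c,P)[0]));h=cv2.convexHull(cv2.findNonZero(m.astype(np.uint8)))
        M=np.zeros(m.shape,np.uint8);cv2.fillConvexPoly(M,h,1);D[c]=(o,a,M);print(c,"area px",M.sum()/S/S)
    return D
def fit(model,D,x0,st):
    f=lambda p:sum(np.abs(hullmask(D[c][0],c,model(p),D[c][2].shape)-D[c][2]).sum()/D[c][2].sum() for c in D)
    s=np.vstack([x0]+[np.array(x0)+np.eye(len(x0))[i]*st[i] for i in range(len(x0))])
    r=minimize(f,x0,method="Nelder-Mead",options=dict(initial_simplex=s,maxiter=400));return r.x,r.fun
def knob(p):
    x,y,z,a=p;R=np.array([[np.cos(a),-np.sin(a)],[np.sin(a),np.cos(a)]])
    b=(R@np.array([[18.5,7],[18.5,-7],[-18.5,-7],[-18.5,7]]).T).T*1e-3+[x,y]
    return np.vstack([ring(x,y,z-.02,.021),ring(x,y,z-.0015,.0185),np.c_[b,[z+.02]*4]])
Pk=[.459,.238,.02];D=setup(Pk,90)
k,e=fit(knob,D,Pk+[.1],[.004,.004,.004,.3]);print("knob",k,e)
for c in D:
    kc,ec=fit(lambda p:knob([p[0],p[1],.02,k[3]]),{c:D[c]},k[:2],[.004,.004]);print(" ",c,kc,ec)
o,a,M=D["top"];w=(a.min(2)>130)&(cv2.erode(M,np.ones((25,25)))>0);
if w.any():
    u=down(o,np.argwhere(w)[:,::-1].mean(0));q=ray("top",u,.04);print("white line top",u,q,"yaw",np.degrees(np.arctan2(*(q-k[:3])[1::-1])))
print("fit yaw",np.degrees(k[3]))
Ps=[.549,-.036,.058];E=setup(Ps,100)
s,e=fit(lambda p:ring(*p),E,Ps+[.02],[.004,.004,.003,.003]);print("bezel",s,e)
for c in E:
    kc,ec=fit(lambda p:ring(p[0],p[1],s[2],p[2]),{c:E[c]},[s[0],s[1],s[3]],[.004,.004,.003]);print(" ",c,kc,ec)
vis=[]
for c,(o,a,M) in list(E.items())+list(D.items()):
    a=np.clip(a,0,255).astype(np.uint8)[:,:,::-1].copy()
    if c in E and o is E[c][0]:
        P=ring(*s);cv2.polylines(a,[np.round(up(o,px(c,P))).astype(int)],True,(0,0,255))
        for t in(0,-30,-60):
            cv2.circle(a,tuple(np.round(up(o,px(c,[s[0]+.015*np.cos(np.radians(t)),s[1]+.015*np.sin(np.radians(t)),s[2]])[0])).astype(int)),2,(0,255-2*abs(t),2*abs(t)),-1)
        cv2.circle(a,tuple(np.round(up(o,px(c,[s[0],s[1],.085])[0])).astype(int)),2,(255,0,0),-1)
    vis.append(a[20:300,20:300])
cv2.imwrite("pics/fit.png",np.vstack([np.hstack(vis[:2]),np.hstack(vis[2:])]))
np.savez("fit.npz",k=k,s=s,**{c:ims[c] for c in ims})
E
python3 m.py
```

```text
top area px 139.59375
side area px 268.375
knob [0.4599 0.2402 0.0187 0.433 ] 0.40635153345109143
  top [0.4567 0.2384] 0.258970577261574
  side [0.4601 0.2404] 0.14412883457994285
white line top [252.1209 217.0671] [0.4632 0.2398 0.04  ] yaw -7.744435360399914
fit yaw 24.807330286505675
top area px 120.578125
side area px 154.390625
bezel [ 0.5506 -0.0344  0.0552  0.0176] 0.11599639605946235
  top [ 0.5502 -0.0342  0.0173] 0.029162506002789867
  side [ 0.5512 -0.0346  0.018 ] 0.039466117385118196
```

View pics/fit.png

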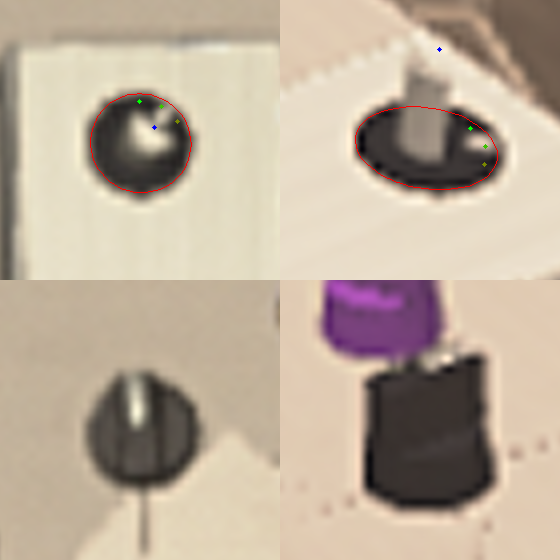

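The bezel fit is good in both views. In the side view the spindle shows left of its axis, so its flat faces camera-right, about −30°. The knob threshold was too low, so I refine it, then measure the tick direction and the wall clearance.

```bash
cat > m2.py <<'E'
exec(open("m.py").read().split("Pk=[")[0].replace("ims={c:grab(c) for c in I}","z=np.load('fit.npz');ims={c:z[c] for c in I}"))
Pk=[.459,.238,.02];D={**setup(Pk,125)};Ds=setup(Pk,100);D["side"]=Ds["side"]
k,e=fit(knob,D,Pk+[.1],[.004,.004,.004,.3]);print("knob",k,e)
for c in D:
    kc,ec=fit(lambda p:knob([p[0],p[1],.02,.13]),{c:D[c]},k[:2],[.004,.004]);print(" ",c,kc,ec)
o,a,M=D["top"];w=(a.min(2)>115)&(cv2.erode(M,np.ones((13,13)))>0)
p=down(o,np.argwhere(w)[:,::-1].astype(float));q=np.array([ray("top",u,.04)[:2] for u in p]);c0=q.mean(0);v=np.linalg.svd(q-c0,full_matrices=False)[2][0];print("line",len(p)/64,c0,np.degrees(np.arctan2(v[1],v[0])))
s=z["s"]+[.0002,-.0003,0,0]
g=np.radians(np.arange(-180,180,5));
for c in I:
  for r in (.0125,.0145,.0165):
    P=np.c_[s[0]+r*np.cos(g),s[1]+r*np.sin(g),0*g+s[2]];u=px(c,P).astype(np.float32)
    val=cv2.remap(ims[c].min(2),u[:,:1],u[:,1:],cv2.INTER_CUBIC).ravel()
    sel=np.abs(np.degrees(g)+30)<50;wt=np.clip(val-90,0,None)*sel
    print(c,r,"tick",(np.degrees(g)*wt).sum()/wt.sum(),val[sel].round().astype(int))
print("wall",ray("top",(350,156),0),ray("top",(250,156),0))
E
python3 m2.py
```

```text
top area px 159.46875
side area px 524.015625
top area px 146.0
side area px 274.8125
knob [0.459  0.2395 0.0199 0.4237] 0.25016364728752805
  top [0.4579 0.2394] 0.09768955593211222
  side [0.4608 0.2394] 0.16993315406672108
line 10.625 [0.4651 0.24  ] -176.12173302454192
top 0.0125 tick -38.799667060754146 [ 54  47  44  53  79 117 148 166 163 134  96  63  42  40  42  46  52  54
  52]
top 0.0145 tick -38.758528799349776 [ 34  35  38  42  62  91 129 150 137 108  71  53  42  39  39  41  44  47
  47]
top 0.0165 tick -36.97992820752981 [ 77  84  76  79  85  96 123 138 125 113 105  95  81  70  71  75  80  82
  80]
side 0.0125 tick -22.840263795339602 [ 54  53  49  46  49  53  62  83 118 155 175 174 149 112  82  61  51  45
  51]
side 0.0145 tick -22.908650721798768 [ 44  48  46  39  38  50  65  91 129 166 187 184 163 120  81  54  43  41
  38]
side 0.0165 tick -23.31132215910633 [ 27  32  45  38  27  27  44  73 101 128 147 146 125  85  42  22  24  28
  40]
wall [ 0.6471 -0.0468  0.    ] [0.6491 0.2488 0.    ]
```

```bash
cat > m3.py <<'E'
exec(open("m.py").read().split("Pk=[")[0].replace("ims={c:grab(c) for c in I}","z=np.load('fit.npz');ims={c:z[c] for c in I}"))
Ps=[.549,-.036,.058];E=setup(Ps,120)
mod=lambda p:np.vstack([ring(p[0],p[1],.055,p[3]),ring(p[0],p[1],p[2],p[3])])
s,e=fit(mod,E,Ps+[.018],[.004,.004,.003,.003]);print("bezel thick",s,e)
C={}
for c in E: C[c],ec=fit(lambda p:mod([p[0],p[1],s[2],s[3]]),{c:E[c]},s[:2],[.003,.003]);print(" ",c,C[c],ec)
for c in E:
    # tick centroid
    r=np.linspace(.0125,.016,8);g=np.radians(np.arange(-80,30,2.));
    R,G=np.meshgrid(r,g);x,y=C[c]
    P=np.c_[(x+R*np.cos(G)).ravel(),(y+R*np.sin(G)).ravel(),0*G.ravel()+s[2]];u=px(c,P).astype(np.float32)
    v=np.clip(cv2.remap(ims[c].min(2),u[:,:1],u[:,1:],cv2.INTER_LINEAR).ravel()-90,0,None)
    t=(P*v[:,None]).sum(0)/v.sum();print(c,"tick",t,np.degrees(np.arctan2(t[1]-y,t[0]-x)))
# shaft profile in the side view
x,y=C["side"];b=np.array([.679,-.734]);w=np.linspace(-.014,.014,113)
for h in (.060,.063,.066):
    P=np.c_[x+b[0]*w,y+b[1]*w,0*w+h];u=px("side",P).astype(np.float32);v=cv2.remap(ims["side"].mean(2),u[:,:1],u[:,1:],cv2.INTER_LINEAR).ravel()
    pk=v[40:70].max();lo=v[:20].min();on=np.flatnonzero(v[:90]>(pk+lo)/2);print(h,"edges mm",w[on[0]]*1e3,w[on[-1]]*1e3,v[::8].round())
E
python3 m3.py
```

```text
top area px 128.1875
side area px 160.890625
bezel thick [ 0.5506 -0.0344  0.0558  0.0179] 0.10418694012222977
  top [ 0.5501 -0.034 ] 0.031049894360474565
  side [ 0.551  -0.0349] 0.03355555682504137
top tick [ 0.561  -0.0428  0.0558] -39.05876726135018
side tick [ 0.5635 -0.0408  0.0558] -25.403540720535823
0.06 edges mm -7.5 3.2500000000000013 [ 49.  54.  59.  90. 129. 136. 138. 144. 137.  77.  52.  76. 138. 177.
 169.]
0.063 edges mm -7.5 3.5000000000000013 [ 83.  44.  49.  86. 132. 135. 137. 143. 139.  85.  48.  49.  51.  64.
 104.]
0.066 edges mm -14.0 2.750000000000001 [204. 148.  85.  98. 128. 135. 137. 140. 131.  89.  47.  62.  74. 138.
 189.]
```

Measurements: knob (0.459, 0.239), yaw about 4°; spindle (0.5507, −0.0345), with three yaw estimates averaging about −34°. I first centre the knob by squeezing it lightly along the bar, then grip it across the bar.

```bash
cat >> h.py <<'E'
def Rd(yaw): # tool down, tool x at yaw (deg)
    a=np.radians(yaw);x=np.array([np.cos(a),np.sin(a),0]);zz=np.array([0,0,-1.]);return np.c_[x,np.cross(zz,x),zz]
def st(msg=""):
    s=env.sense();print(msg,"t%.2f"%s["t"],s["ee_pos"],"F",s["wrist_force"].round(1) if hasattr(s["wrist_force"],"round") else s["wrist_force"],"M",np.round(s["moment"],2),"w%.4f"%s["gripper_width"],"g",np.round(s["grasp_force"],1));return s
E
python3 - <<'E'
from h import *
for y0 in(0,180):
  for n,p,yaw in(("k",(.459,.239,.13),4),("k90",(.459,.239,.13),94),("k-90",(.459,.239,.13),-86),("s",(.5507,-.0345,.15),-34)):
    q=solver.inverse_kinematics(np.array(p),Rd(yaw+y0));print(y0,n,q)
st("now"); print(np.degrees(np.arctan2(*env.sense()["tcp_rot"][1::-1,0])))
E
```

```text
0 k [-1.0388  0.3965  0.6072  2.0293 -0.3105  0.8056 -1.7512]
0 k90 [-0.8255  0.3634  0.3396  2.0164 -0.1678  0.788  -0.3177]
0 k-90 [-0.3109  0.3785 -0.2818  1.9827  0.1438  0.7992  2.5371]
0 s [-0.9126  0.7956  1.3479  1.9561 -0.8687  1.1491 -1.3685]
180 k [-0.574   0.3564  0.0351  2.0001 -0.0173  0.7854  1.1118]
180 k90 [-0.3109  0.3785 -0.2818  1.9827  0.1438  0.7992  2.5371]
180 k-90 [-0.8255  0.3634  0.3396  2.0164 -0.1678  0.788  -0.3177]
180 s [-0.3581  0.3983  0.4494  1.9273 -0.2234  0.8644  1.184 ]
now t1.20 [0.2566 0.5972 0.2146] F [0.6 0.1 0.9] M [-0.06  0.01 -0.03] w0.0918 g 0.0
156.7462577491381
```

```bash
python3 - <<'E'
from h import *
x,y=.459,.239
env.reach(np.array([x,y,.10]),Rd(94)); st("above")
env.movel(np.array([x,y,.024])); st("down")
effector.grasp(3); s=st("centred")
effector.release()
env.movel(np.array([x,y,.068]),rate=.2)
env.reach(np.array([x,y,.068]),Rd(184)); 
env.movel(np.array([x,y,.0225])); st("down2")
effector.grasp(35); st("grip")
env.movel(np.array([x,y,.13]),rate=.2); st("lift")
p,_=viewer.read_camera("side"); cv2.imwrite("pics/lift.png",cv2.resize(p[120:300,150:390,::-1],None,fx=3,fy=3))
E
```

```text
above t2.77 [0.4589 0.2409 0.1003] F [0.7 0.6 0. ] M [ 0.06  0.06 -0.03] w0.0920 g 0.0
down t3.43 [0.4594 0.2394 0.0244] F [ 0.3 -0.3 -0.4] M [-0.07  0.02  0.01] w0.0918 g 0.0
centred t4.30 [0.4589 0.239  0.024 ] F [-0.4  0.5 -0.3] M [-0.08  0.1   0.01] w0.0369 g 3.0
down2 t7.22 [0.4587 0.239  0.0223] F [-0.1  0.6  0.7] M [ 0.1  -0.01 -0.01] w0.0919 g 0.0
grip t8.38 [0.459  0.239  0.0225] F [-0.9  0.5  0.6] M [ 0.06 -0.03  0.03] w0.0137 g 35.0
lift t9.07 [0.4584 0.2386 0.1293] F [ 0.4 -0.6 -0.6] M [0.09 0.02 0.02] w0.0135 g 35.0
```

View pics/lift.png

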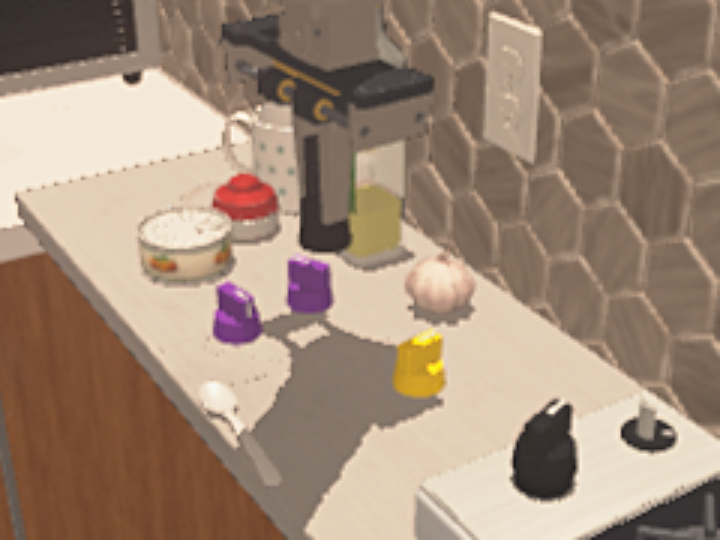

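```bash
python3 - <<'E'
from h import *
x,y=.5507,-.0345
env.reach(np.array([x,y,.145]),Rd(146)); st("hover")
env.movel(np.array([x,y,.110]),rate=.15); 
p,_=viewer.read_camera("side"); cv2.imwrite("pics/hov.png",cv2.resize(p[190:310,290:450,::-1],None,fx=5,fy=5,interpolation=cv2.INTER_CUBIC))
st("near")
for z in(.1065,.105,.103): env.movel(np.array([x,y,z]),rate=.02); s=st("z%.4f"%z); 
E
```

```text
hover t10.24 [ 0.5504 -0.0323  0.1446] F [ 0.1  0.7 -0.9] M [0.03 0.   0.01] w0.0139 g 35.0
near t10.68 [ 0.5509 -0.0335  0.1103] F [0.4 0.3 0.1] M [ 0.05 -0.04  0.01] w0.0137 g 35.0
z0.1065 t11.00 [ 0.5508 -0.0345  0.1068] F [-1.  -0.1 -0.4] M [-0.01 -0.01  0.01] w0.0134 g 35.0
z0.1050 t11.25 [ 0.5507 -0.0346  0.1049] F [-0.5 -0.2 -0.6] M [-0.03 -0.01 -0.  ] w0.0136 g 35.0
z0.1030 t11.50 [ 0.5505 -0.0345  0.1028] F [ 0.3 -0.2  0.2] M [0.   0.01 0.03] w0.0134 g 35.0
```

View pics/hov.png

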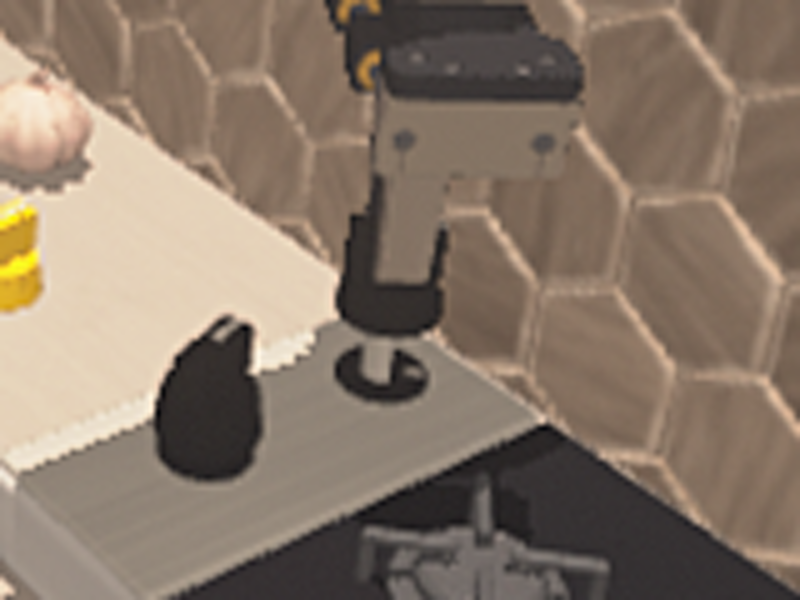

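The hover picture shows the knob right over the spindle (skirt centre at about 390,310, shaft at about 378,365). There is no force 4.5 mm past the tip height, so it seems to be entering. I go further down.

```bash
python3 - <<'E'
from h import *
x,y=.5507,-.0345
for z in(.100,.097,.094,.092,.090,.0885):
    env.movel(np.array([x,y,z]),rate=.02); s=st("z%.4f"%z)
    if abs(s["wrist_force"][2])>7: break
E
```

```text
z0.1000 t11.80 [ 0.5506 -0.0345  0.0998] F [ 1.4  0.  -0.5] M [-0.02 -0.    0.04] w0.0134 g 35.0
z0.0970 t12.10 [ 0.5506 -0.0345  0.0968] F [0.6 0.7 0.1] M [0.03 0.06 0.01] w0.0138 g 35.0
z0.0940 t12.40 [ 0.5506 -0.0345  0.0938] F [-0.1  0.5  0.1] M [ 0.    0.07 -0.03] w0.0136 g 35.0
z0.0920 t12.65 [ 0.5506 -0.0345  0.0919] F [ 1.  -0.9 -0.5] M [ 0.04 -0.04  0.04] w0.0137 g 35.0
z0.0900 t12.90 [ 0.5506 -0.0345  0.0899] F [ 0.7  0.9 -0.5] M [ 0.06 -0.03 -0.03] w0.0135 g 35.0
z0.0885 t13.15 [ 0.5509 -0.0345  0.0888] F [-0.7 -0.5  4. ] M [-0.03  0.21 -0.  ] w0.0138 g 35.0
```

It seated at about 0.089 as predicted, with 4 N. Now I tighten the grip and press in to the stop.

```bash
python3 - <<'E'
from h import *
x,y=.5507,-.0345
effector.grasp(55); st("grip")
for z in(.0865,.0845,.0835,.083,.0825,.082,.0815,.081,.080):
    env.movel(np.array([x,y,z]),rate=.02); s=st("z%.4f"%z)
    if s["wrist_force"][2]>17: break
env.pause(.3); st("hold")
p,_=viewer.read_camera("side"); cv2.imwrite("pics/end.png",cv2.resize(p[190:310,290:450,::-1],None,fx=5,fy=5,interpolation=cv2.INTER_CUBIC))
E
```

```text
grip t13.37 [ 0.5509 -0.0345  0.0887] F [-0.2  0.4  3.7] M [-0.04  0.11  0.02] w0.0133 g 55.0
z0.0865 t13.62 [ 0.5509 -0.0345  0.0867] F [-1.8  0.6  6.7] M [ 0.04  0.35 -0.03] w0.0134 g 55.0
z0.0845 t13.87 [ 0.5509 -0.0345  0.085 ] F [-1.8  0.1  8.9] M [ 0.03  0.53 -0.04] w0.0134 g 55.0
z0.0835 t14.12 [ 0.551  -0.0345  0.0842] F [-2.5 -0.1  9.6] M [ 0.03  0.61 -0.05] w0.0138 g 55.0
z0.0830 t14.37 [ 0.551  -0.0345  0.0838] F [-2.5  0.9  9.9] M [ 0.02  0.65 -0.02] w0.0134 g 55.0
z0.0825 t14.62 [ 0.551  -0.0345  0.0834] F [-3.7  0.7 10.3] M [-0.01  0.7   0.05] w0.0133 g 55.0
z0.0820 t14.87 [ 0.551  -0.0345  0.0833] F [-4.   1.  13.6] M [0.03 0.92 0.03] w0.0134 g 55.0
z0.0815 t15.12 [ 0.5511 -0.0345  0.0832] F [-5.1 -0.5 16.6] M [0.06 1.27 0.08] w0.0132 g 55.0
z0.0810 t15.37 [ 0.5511 -0.0345  0.0832] F [-5.4  0.6 20.4] M [ 0.02  1.48 -0.02] w0.0133 g 55.0
hold t15.67 [ 0.5511 -0.0345  0.0832] F [-5.2  1.  20.8] M [ 0.03  1.56 -0.02] w0.0135 g 55.0
```

View pics/end.png

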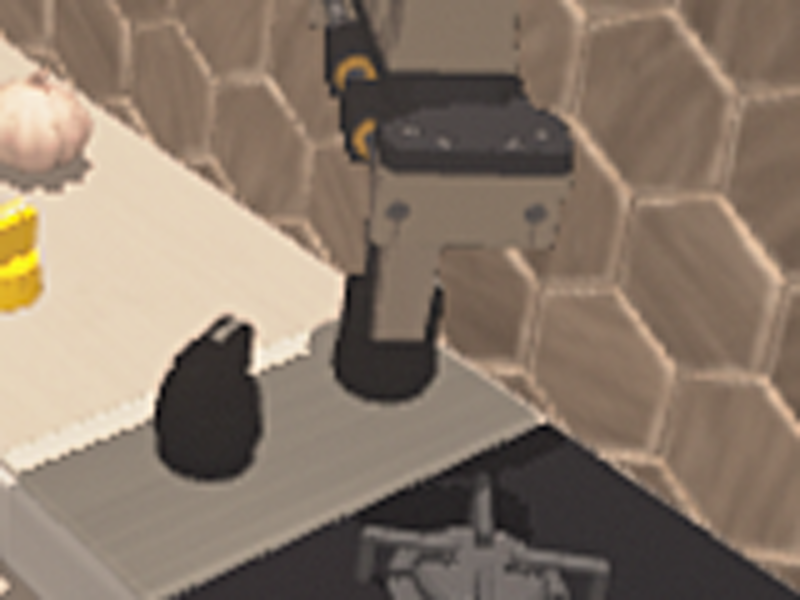

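The knob is down on the bezel at about (387,385). After about 6 mm of spring travel it met a hard stop and is held with 20 N, so I hand it in.

```bash
python3 -c "
from station import workorder
print(workorder.finish_job())"
```

```text
the job is handed in; nothing more can be done
None
```

The job is handed in: the black knob is on the spindle with its flat matched, pressed to the stop (about 6 mm of spring travel) and still gripped with about 20 N of push at 15.7 s, with the garlic, tin and timer not touched on any move.

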